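# Slide the locked sample carriage up to the sensor stop

### The job

On the bench stands a slide rail whose carriage, with a jar in its tray, is locked at one end. With a fingertip press the carriage's lock button down and, keeping it held down all the way, slide the carriage along the rail until it is fully home against the stop under the white sensor block; then let go so that the button springs back up and the carriage is locked there. Nothing is gripped or lifted: do not touch the jar, and leave the other glassware where it stands.

Things in the scene. Friction and masses are not known exactly. Their poses are not given: they have to be found in the camera images.
- rail: (all sizes below in mm) aluminium slide rail fixed on the bench, slab 145 x 520 x 12. The carriage runs along the rail's own +y axis; its x axis points across the rail, roughly away from the robot, z up. Origin at table level on the carriage's centre line. On its -x (robot) side, at the start end, is a small dark steel catch (47 high) whose two lugs lock the carriage with about 1.5 play
- carriage (a joint): slide of the carriage along the rail's +y, in m: about 0 at its locked start. The stop is met at 0.10 to 0.18, depending on where the stop is clamped. Sliding friction is a few N
- carriage_front (a point): middle of the carriage's leading end face, 27 above the table. The grey carriage deck is 80 (across) x 200 (along the rail), its top 34 above the table, with the button at its trailing half and the jar tray at its leading half, 110 apart along the rail. It touches the stop when this point reaches the stop's origin along the rail
- lock_button (a joint): travel of the lock button, in m: 0 is up (locked), 0.008 fully down. Moves straight down against a spring, about 3 N at the top and 6 N fully down, then a hard bottom. The carriage is free when the button is at least 0.005 down; it springs up again only where its tongue has a catch slot or free space above it
- button_top (a point): centre of the top face of the lock button: flat black plate 48 (across) x 44 (along the rail), 58 above the table when up, 50 when fully down; it rides with the carriage. Its steel tongue sticks out to 60 from the centre line on the rail's -x side
- tab (a point): middle of the top edge of the carriage's grey upright tab, 72 above the table, 56 wide (across) and 6 thick; it stands along the button's leading edge (towards the stop), 27 from the button's centre, and a fingertip on the button can push against it
- stop: the end stop: dark steel block 100 wide, 55 long, top 38 above the table, clamped on the rail, with a white sensor block on it (64 wide, top 102). Origin at table level on the carriage's centre line, in the plane of the stop face that the carriage meets; axes parallel to the rail's, the block on its +y side. A low arm, 24 high, on the -x side reaches 175 back to the catch
- catch (a point): top of the stop's catch lug, 47 above the table, on the rail's -x side. The button's tongue passes under it only with the button at least 5 down; with the carriage within 3 of the stop the tongue is past it and snaps up behind it when let go
- jar: sealed amber glass jar with white cap, 48 diameter, 66 tall, standing loose in the carriage's tray; top about 103 above the table. Origin at its underside. Not to be touched
- jar_seat (a point): middle of the tray's floor on the carriage, where the jar stands; the tray is 62 square with walls 12 high
- spare_jar: a second sealed amber jar, same as the one on the carriage (48 diameter, 66 tall); a bystander standing on the table beside the rail. Origin at its underside
- beaker: empty glass beaker, 68 diameter, 90 tall; a bystander. Origin at its underside
- flask: conical glass flask, 76 diameter, 110 tall; a bystander. Origin at its underside
- lamp_cap: small white ceramic dome (spirit lamp cap), 30 diameter, 37 tall; a bystander. Origin at its underside
- spirit_lamp: glass spirit lamp, 76 diameter, 74 tall; a bystander. Origin at its underside
- mortar: white ceramic mortar bowl, 80 diameter, 45 tall; a bystander. Origin at its underside
- tube_rack: wooden rack with four test tubes, 50 x 120, 87 tall; a bystander. Origin at its underside

How it is judged:
By the outcome, as a careful person would: the job done as asked, in the order asked, and still so for the second after the job is handed in, with the robot touching nothing.
It also fails if it takes over 38 s, if anything falls off the work surface, if the arm or the gripper's body presses on something with over 40 N, if the wrist force passes 120 N, or if a joint passes its speed limit or range.

### The arm

A 6-joint arm with a two-finger parallel gripper is mounted at the origin on the work surface. World frame = base frame: x ahead of the robot, y to its left, z up, the work surface at z = 0. Lengths are in mm, angles in rad, forces in N, time in s.
With the tool pointing down it reaches from about 300 to 775 mm from the base axis. Payload 14.6 kg.
Tool frame: the origin (TCP) lies midway between the tips of the shut fingers; the grasp point (between the pads) lies 19 mm behind it; y points along the fingers, x is the direction in which the jaws open and shut, and the axes are right-handed (so a half turn about y gives the same grasp; the last joint's range is limited). The gripper opens to 94 mm and grips with 3 to 60 N. Pads are 16 mm wide; open, the fingers measure 119 mm over their backs; the gripper's body (75 mm by 177 mm) begins 78 mm behind the grasp point.
Start: joints at [1.259, 0.3, 1.521, -0, 1.321, -0.067], TCP at [133.297, 533.593, 205.446] pointing down, gripper open.
Joint ranges: [-3.03, 3.03], [-0.79, 2.21], [0.23, 2.52], [-1.04, 4.18], [0, 3.07], [-2.55, 2.55]. Speed limits (rad/s): [2.22, 2.22, 2.57, 3.14, 3.14, 3.14].

### API

Orientations are given as [roll, pitch, yaw] about the fixed x, y, z axes, in that order (R = Rz(yaw) Ry(pitch) Rx(roll)).
In Python, from cell import manip gives the robot as it stands.
- The arm moves only by the tool servo_tool, never from a script. Its argument "commands" is a list of rows, each an object with "dp": the shift along the tool's x, y, z in mm, a list of three; "turn": the turn, a rotation vector about the tool's x, y, z in degrees, a list of three. A call has 1 to 5 rows; each row is the pose to reach, as a shift and turn from the pose measured when the call began, along the tool's axes at that moment; what a row does not reach only later rows make up. A row lasts 1/12 s, in which the tool goes at most 41.7 mm and 7.16 degrees, less where a joint would pass 70% of its speed; a pose out of reach is approached as far as the arm can. A call with a gripper value outside its range is refused whole. "grip" is the gripper command: -1 is fully open, 1 is shut, values between are in proportion, set as the call begins (left out, the last holds). The fingers move at their own pace and stop on an object; "force" is the grip in N (left out, the last holds). Time passes only in rows, so rows that repeat a pose let the fingers close. It gives the time, the measured TCP pose, the force and the opening at its end, in the units of the state.
- manip.read_state(): the state, without advancing time (a new reading comes with each control period).
- manip.camera(name): name is "side" or "top" or "wrist"; returns a dict with "img" (384x512x3 uint8, red, green, blue), "depth" (384x512 float32, mm along the optical axis (not along the pixel's ray), 0 where there is no reading), "K" (3x3 intrinsics, pixels), "R" (3x3) and "t" (3): a world point X has camera coordinates R X + t; the wrist camera has in their place "hand_eye" (4x4, takes a point from camera to tool coordinates, whose origin is the TCP and whose axes are the tool frame's). Camera axes: x right, y down, z forward; pixel columns grow to the right and rows downward; lengths in mm; the calibration is good to about 2 mm. A picture is of the moment at which its call begins: read the wrist's pose just before it.
- manip.sign_off(): hands the job in, once; it reports no verdict.
The state is a dict: "clock": time; "joints": joint angles; "qd": joint speeds; "effort": joint torques, N m; "eef_pos": TCP position; "eef_rot": TCP orientation; "wrist_force": force on the tool from outside, world axes, zero at the start; "moment": the same for the moment, N m; "finger_gap": finger opening in mm.
Only numpy, scipy, OpenCV 4.12 (cv2) and the standard library are available. Lean on these libraries where they do the work, as an engineer would, in place of code of your own. Each camera call takes 0.05 s, during which the arm holds its last target.

## Working session

There is one attempt and no reset: what is moved stays moved. The work goes in short steps, Python scripts to look and compute and a tool call to move; the robot and the scene stay as the last step left them, time stands still between calls to the robot, and variables do not carry over. Pictures are saved under pics/ and viewed, and the job is handed in when it is done.

Besides the shell and the picture viewer there is one more tool, called after "Call:" in YAML: its name, and indented under it one key for each argument. servo_tool: Moves the arm, as the interface text tells. Its arguments: {"type":"object","properties":{"commands":{"type":"array","items":{"type":"object","properties":{"dp":{"type":"array","items":{"type":"number"}},"turn":{"type":"array","items":{"type":"number"}}}}},"grip":{"type":"number"},"force":{"type":"number"}},"required":["commands"]}

```bash
mkdir -p pics; ls
python3 - <<'E'
from cell import manip
import cv2,numpy as np
s=manip.read_state()
print({k:np.round(v,3) for k,v in s.items()})
for n in ['side','top','wrist']:
    c=manip.camera(n)
    cv2.imwrite(f'pics/{n}0.png',c['img'][:,:,::-1]); np.savez(f'{n}0.npz',**c)
    print(n,c['K'].round(1).tolist(),{k:np.round(c[k],3).tolist() for k in c if k in('R','t','hand_eye')})
E
```

```text
pics
{'clock': np.float64(0.0), 'joints': array([ 1.259,  0.301,  1.522, -0.   ,  1.321, -0.067]), 'qd': array([ 0.   , -0.   ,  0.   ,  0.001, -0.   ,  0.001]), 'effort': array([ 0.0000e+00, -5.3181e+01, -3.5273e+01,  7.1000e-02,  2.5000e-02,
       -0.0000e+00]), 'eef_pos': array([133.231, 533.357, 204.872]), 'eef_rot': array([-1.571e+00,  1.000e-03,  1.326e+00]), 'wrist_force': array([-0.133,  0.032,  0.27 ]), 'moment': array([ 0.019, -0.012, -0.005]), 'finger_gap': np.float64(94.233)}
side [[358.8, 0.0, 254.6], [0.0, 358.8, 193.6], [0.0, 0.0, 1.0]] {'R': [[0.872, -0.489, -0.002], [-0.373, -0.664, -0.648], [0.316, 0.566, -0.762]], 't': [-470.12, 289.662, 622.663]}
top [[363.7, 0.0, 247.2], [0.0, 363.7, 191.6], [0.0, 0.0, 1.0]] {'R': [[0.014, -1.0, -0.022], [-0.99, -0.011, -0.139], [0.139, 0.023, -0.99]], 't': [39.835, 574.359, 845.158]}
wrist [[332.6, 0.0, 256.9], [0.0, 332.6, 197.0], [0.0, 0.0, 1.0]] {'hand_eye': [[1.0, 0.001, -0.0, -0.872], [0.0, -0.228, 0.974, -179.886], [0.001, -0.974, -0.228, 65.697], [0.0, 0.0, 0.0, 1.0]]}
```

View pics/side0.png

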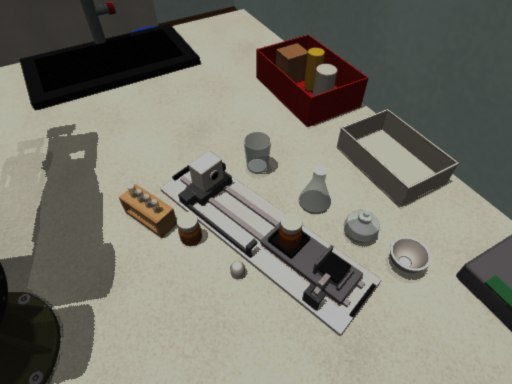

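View pics/top0.png

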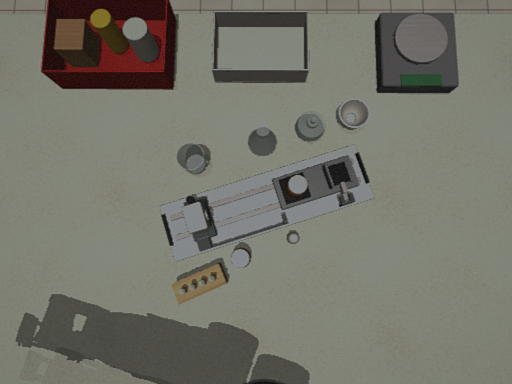

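View pics/wrist0.png

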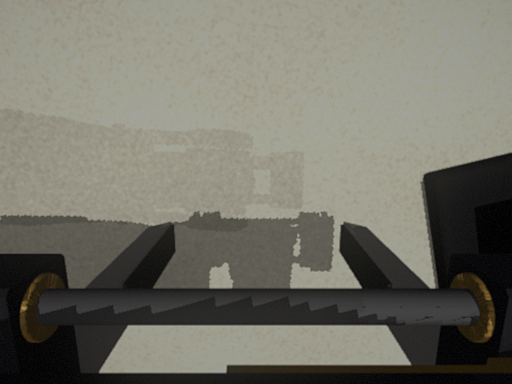

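```bash
cat > h.py <<'E'
import numpy as np,cv2
def cloud(c):
    d=c['depth'];K=c['K'];v,u=np.mgrid[:384,:512]
    P=np.stack([(u-K[0,2])/K[0,0]*d,(v-K[1,2])/K[1,1]*d,d],-1)
    return (P-c['t'])@c['R']
E
python3 - <<'E'
from h import *
for n,(x0,y0,x1,y1) in {'top':(150,135,390,290),'side':(110,140,390,330)}.items():
    c=np.load(n+'0.npz'); W=cloud(c); np.save(n+'W.npy',W)
    im=cv2.resize(c['img'][y0:y1,x0:x1,::-1],None,fx=2.8,fy=2.8,interpolation=cv2.INTER_CUBIC)
    im=np.clip(im.astype(float)*1.5,0,255).astype(np.uint8)
    cv2.imwrite(f'pics/{n}0z.png',im)
    print(n,(c['depth']==0).mean())
W=np.load('topW.npy')
for p in [(338,173),(344,190),(298,185),(196,217),(300,210),(365,167),(168,230),(325,180),(322,180),(324,180),(330,400-20 if 0 else 380)]:
    print(p,W[p[1],p[0]].round(1))
# heights along button area
np.set_printoptions(linewidth=220)
print(W[160:205:2,316:362:2,2].round(0).astype(int))
E
```

```text
top 0.0039825439453125
side 0.003977457682291667
(338, 173) [ 618.3 -169.5   59.6]
(344, 190) [ 577.7 -183.1   58.4]
(298, 185) [580.9 -68.8 105.8]
(196, 217) [506.1 159.9 102.7]
(300, 210) [533.  -84.4  12. ]
(365, 167) [ 6.464e+02 -2.522e+02 -5.000e-01]
(168, 230) [478.8 241.6  20.6]
(325, 180) [ 605.5 -143.2   34.4]
(322, 180) [ 605.6 -136.1   33.4]
(324, 180) [ 605.7 -141.    33. ]
(330, 380) [ 132.7 -153.6    2.5]
[[ 13  14  12  12  11  14  14  13  33  33  31  34  36  35  36  35  33  33  22  12  13  20  24]
 [ 10  14  13  15  16  35  36  35  33  36  34  35  35  60  59  48  34  34  19  23  12  14  21]
 [ 13  12  34  34  34  37  35  36  37  34  59  59  60  60  58  47  36  36  16  14  13  14  24]
 [ 37  35  34  35  64  72  36  58  56  59  59  59  55  59  61  56  37  36  35  14  15  13  22]
 [ 35  34  35  37  58  73  73  56  59 918  59  59  59  57  61  59  48  35  35  17  14  11  14]
 [ 35  33  37  38  51  67  70  58  59  58  56  59  60  61  60  58  46  35  35  34   9  12  13]
 [ 35  35  36  35  44  65  74  59  60  57  59  61  60  59  58  60  59  35  35  35  13  13 918]
 [ 34  33  3
[... 808 characters left out ...]
8  59  15  12  11  11  12  13  10]
 [ 37  34  35  37  35  33  37  35  33  36  31  15  13  44  59  53  16  10  48  12  14  14  12]
 [ 38  35  35  36  35  35  33  31  13  14  13  13  14  38  43  45  43  47  49  13  12  15  12]
 [ 35  34  37  34  33  13  10  13  13  11  14  12  48  47  43  45  13  50  50  13  15  14  15]
 [ 36  32  14  14  11  11  11  10  15  14  14  10  50  49  46  16  13  45  48  49  13  11  15]
 [ 12  13  14  14  13  13  14  13  13  13  16  12  44  47  51  14  11  42  50  48  14  12  10]
 [ 15  12  13  12  11  13  11  13  11  14  11  13  15  47  48  46  49  46  47  14  13  11  10]
 [ 13  13  11  12  14  12  11  13  12  14  12  11  31  49  49  48  12  13  11   9  -1   0   2]]
```

View pics/top0z.png

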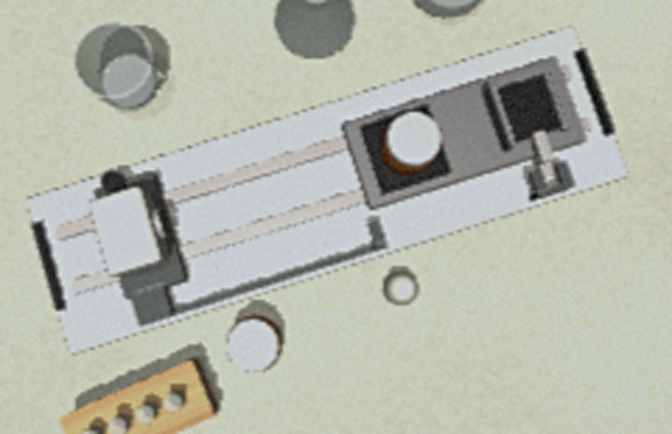

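View pics/side0z.png

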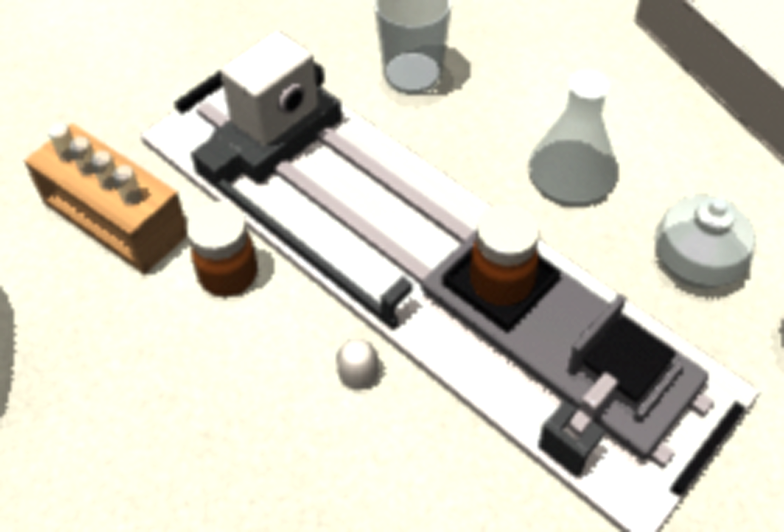

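Run:
```python
from h import *
W=np.load('topW.npy').reshape(-1,3); S=np.load('sideW.npy').reshape(-1,3)
def sel(W,lo,hi,x0,x1,y0,y1):
    m=(W[:,2]>lo)&(W[:,2]<hi)&(W[:,0]>x0)&(W[:,0]<x1)&(W[:,1]>y0)&(W[:,1]<y1);return W[m]
for n,A in(('top',W),('side',S)):
    slab=sel(A,6,19,400,750,-270,290)
    r=cv2.minAreaRect(slab[:,:2].astype(np.float32)); print(n,'slab',np.round(r[0],1),np.round(r[1],1),r[2])
    deck=sel(A,30,38.5,540,680,-230,-20)
    r=cv2.minAreaRect(deck[:,:2].astype(np.float32)); print(n,'deck',np.round(r[0],1),np.round(r[1],1),r[2])
    b=sel(A,54,63,585,660,-200,-140); print(n,'btn',len(b),b.mean(0),np.median(b[:,2]))
    r=cv2.minAreaRect(b[:,:2].astype(np.float32)); print(n,'btn rect',np.round(r[0],1),np.round(r[1],1),r[2])
    t=sel(A,69,78,560,700,-200,-120); r=cv2.minAreaRect(t[:,:2].astype(np.float32)); print(n,'tab',len(t),np.round(r[0],1),np.round(r[1],1),r[2])
    s=sel(A,96,108,400,600,100,230); r=cv2.minAreaRect(s[:,:2].astype(np.float32)); print(n,'sensor',len(s),np.round(r[0],1),np.round(r[1],1),r[2])
    s=sel(A,34,42,400,600,100,200); r=cv2.minAreaRect(s[:,:2].astype(np.float32)); print(n,'stop',len(s),np.round(r[0],1),np.round(r[1],1),r[2])
```

```text
top slab [577.7   1.5] [327.8 535.3] 5.325570106506348
top deck [ 585.5 -125.2] [113.  200.1] 18.24015998840332
top btn 386 [ 616.17653455 -172.13216906   58.93677105] 58.97528777175904
top btn rect [ 611.6 -170.1] [60.3 53. ] 18.486251831054688
top tab 61 [ 609.7 -146.2] [53.8  6.3] 18.559322357177734
top sensor 563 [506.5 164.3] [64.  45.4] 18.266498565673828
top stop 446 [495.6 157.7] [124.9  54.9] 18.31449317932129
side slab [575.6  -1.7] [289.8 549.9] 22.485424041748047
side deck [ 581.8 -125.7] [116. 199.] 18.2371883392334
side btn 568 [ 613.50696754 -171.59430877   56.43962977] 56.31380937527821
side btn rect [ 612.2 -171.3] [57.6 46.8] 18.51097297668457
side tab 60 [ 607.5 -145.8] [53.   5.3] 17.244298934936523
side sensor 408 [503.6 164.2] [64.4 45.3] 20.1914119720459
side stop 430 [478.4 150. ] [164.5  56.8] 7.107904434204102
```

Call:
servo_tool:
  commands:
    - {"dp": [-28,0,-31],"turn": [0,7,0]}
    - {"dp": [-55,0,-62],"turn": [0,14,0]}
    - {"dp": [-83,0,-93],"turn": [0,21,0]}
    - {"dp": [-110,0,-124],"turn": [0,28,0]}
    - {"dp": [-137,0,-155],"turn": [0,35,0]}
  grip: 1
  force: 20

```text
clock: 0.57
eef_pos: [250.9, 361.2, 205.0]
eef_rot: [-1.571, 0.001, 0.71]
wrist_force: [1.8, 1.2, 0.2]
finger_gap: 64.0
```

```bash
cat > go.py <<'E'
import sys,numpy as np
from cell import manip
from scipy.spatial.transform import Rotation as Ro
a=[float(v) for v in sys.argv[1:4]]; yaw=float(sys.argv[4]) if len(sys.argv)>4 else .3194
s=manip.read_state(); R=Ro.from_euler('xyz',s['eef_rot'])
print('clock',s['clock'],'pos',s['eef_pos'].round(1),'F',s['wrist_force'].round(1),'gap',s['finger_gap'].round(1))
print('dp',R.inv().apply(np.array(a)-s['eef_pos']).round(1),'turn',np.degrees((R.inv()*Ro.from_euler('xyz',[-np.pi/2,0,yaw])).as_rotvec()).round(2))
E
python3 go.py 614 -164 130
```

```text
Traceback (most recent call last):
  File "go.py", line 6, in <module>
    print('clock',s['clock'],'pos',s['eef_pos'].round(1),'F',s['wrist_force'].round(1),'gap',s['finger_gap'].round(1))
                                                                                             ^^^^^^^^^^^^^^^^^^^^^
AttributeError: 'float' object has no attribute 'round'
```

```bash
sed -i "s/s\['finger_gap'\].round(1)/s['finger_gap']/" go.py
python3 go.py 614 -164 130
```

```text
clock 0.5667 pos [250.9 361.2 205. ] F [1.8 1.2 0.2] gap 63.95477987929124
dp [ -66.6   75.4 -634.9] turn [ 0.04 22.36 -0.04]
```

Call:
servo_tool:
  commands:
    - {"dp": [-4,0,-40],"turn": [0,5,0]}
    - {"dp": [-8,0,-80],"turn": [0,10,0]}
    - {"dp": [-12,0,-120],"turn": [0,15,0]}
    - {"dp": [-16,0,-160],"turn": [0,20,0]}
    - {"dp": [-20,0,-200],"turn": [0,22.4,0]}

```text
clock: 0.98
eef_pos: [366.6, 194.5, 205.2]
eef_rot: [-1.572, 0.0, 0.314]
wrist_force: [0.9, 0.0, -0.1]
finger_gap: 30.6
```

```bash
python3 go.py 614 -164 130
```

```text
clock 0.9833 pos [366.6 194.5 205.2] F [ 0.9  0.  -0.1] gap 30.551399748154903
dp [ 124.7   75.5 -417.3] turn [ 0.04 -0.32 -0.01]
```

Call:
servo_tool:
  commands:
    - {"dp": [12,0,-39],"turn": [0,-0.3,0]}
    - {"dp": [24,0,-78],"turn": [0,-0.3,0]}
    - {"dp": [36,0,-117],"turn": [0,-0.3,0]}
    - {"dp": [48,0,-156],"turn": [0,-0.3,0]}
    - {"dp": [60,0,-195],"turn": [0,-0.3,0]}

```text
clock: 1.4
eef_pos: [484.6, 25.5, 205.3]
eef_rot: [-1.572, 0.0, 0.319]
wrist_force: [0.5, 0.6, -0.5]
finger_gap: 0.8
```

```bash
python3 go.py 614 -164 130
```

```text
clock 1.4 pos [484.6  25.5 205.3] F [ 0.5  0.6 -0.5] gap 0.8375162570592523
dp [  63.6   75.5 -220.4] turn [ 0.04 -0.04 -0.01]
```

Call:
servo_tool:
  commands:
    - {"dp": [12,0,-39],"turn": [0,0,0]}
    - {"dp": [24,0,-78],"turn": [0,0,0]}
    - {"dp": [36,0,-117],"turn": [0,0,0]}
    - {"dp": [48,0,-156],"turn": [0,0,0]}
    - {"dp": [60,0,-195],"turn": [0,0,0]}

```text
clock: 1.82
eef_pos: [603.3, -142.9, 205.1]
eef_rot: [-1.571, 0.001, 0.318]
wrist_force: [1.0, -0.0, 0.3]
finger_gap: 0.7
```

```bash
python3 go.py 614 -164 130
```

```text
clock 1.8167 pos [ 603.3 -142.9  205.1] F [ 1.  -0.   0.3] gap 0.7483459662939508
dp [  3.5  75.1 -23.4] turn [ 0.03 -0.06 -0.03]
```

Call:
servo_tool:
  commands:
    - {"dp": [3.5,20,-23.5],"turn": [0,0,0]}
    - {"dp": [3.5,50,-23.5],"turn": [0,0,0]}
    - {"dp": [3.5,75,-23.5],"turn": [0,0,0]}
    - {"dp": [3.5,95,-23.5],"turn": [0,0,0]}
    - {"dp": [3.5,95,-23.5],"turn": [0,0,0]}

```text
clock: 2.23
eef_pos: [612.0, -163.7, 105.3]
eef_rot: [-1.567, 0.006, 0.318]
wrist_force: [-0.5, 0.4, 0.1]
finger_gap: 0.2
```

```bash
python3 go.py 614 -164 62
python3 - <<'E'
from cell import manip
import cv2
for n in ['wrist','top','side']:
    im=manip.camera(n)['img'][:,:,::-1]
    if n=='top': im=cv2.resize(im[120:240,250:410],None,fx=4,fy=4)
    if n=='side': im=cv2.resize(im[190:330,230:390],None,fx=4,fy=4)
    cv2.imwrite(f'pics/{n}1.png',im)
E
```

```text
clock 2.2333 pos [ 612.  -163.7  105.3] F [-0.5  0.4  0.1] gap 0.16609437116779543
dp [ 2.1 43.2 -1.1] turn [-0.23 -0.08 -0.37]
```

View pics/wrist1.png

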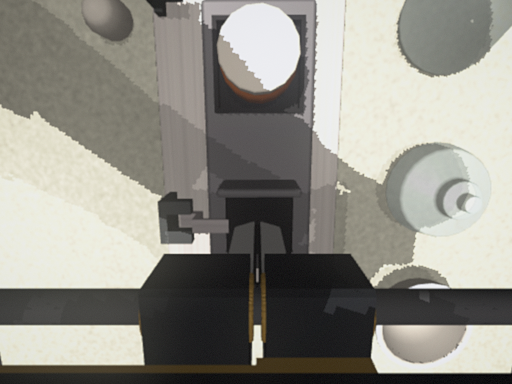

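View pics/side1.png

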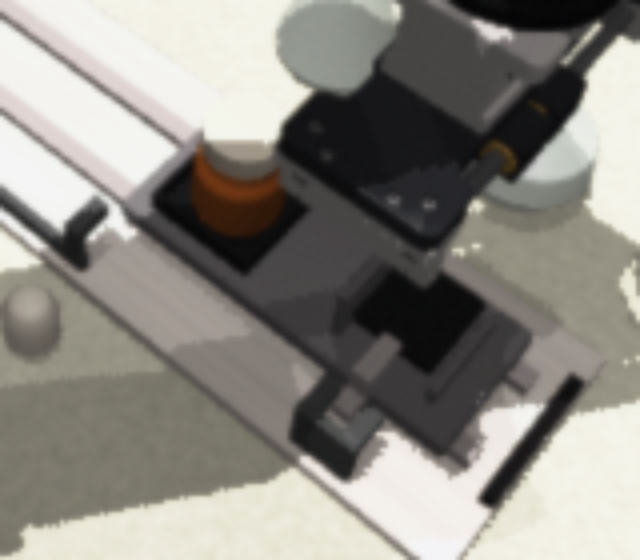

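View pics/top1.png

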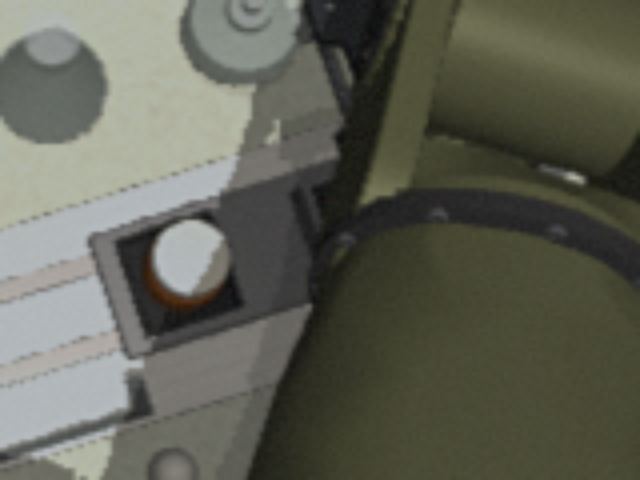

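Call:
servo_tool:
  commands:
    - {"dp": [2,15,-0.5],"turn": [0,0,0]}
    - {"dp": [2,30,-0.5],"turn": [0,0,0]}
    - {"dp": [2,41,-0.5],"turn": [0,0,0]}
    - {"dp": [2,41,-0.5],"turn": [0,0,0]}
    - {"dp": [2,41,-0.5],"turn": [0,0,0]}

```text
clock: 2.8
eef_pos: [616.6, -164.0, 70.4]
eef_rot: [-1.572, -0.0, 0.319]
wrist_force: [0.6, -0.6, 0.9]
finger_gap: 0.7
```

```bash
python3 go.py 614 -164 50
```

```text
clock 2.8 pos [ 616.6 -164.    70.4] F [ 0.6 -0.6  0.9] gap 0.6907508022890979
dp [-2.5 20.4  0.8] turn [ 0.06 -0.04  0.01]
```

Call:
servo_tool:
  commands:
    - {"dp": [-2,5,0],"turn": [0,0,0]}
    - {"dp": [-2,9,0],"turn": [0,0,0]}
    - {"dp": [-2,12,0],"turn": [0,0,0]}
    - {"dp": [-2,12,0],"turn": [0,0,0]}
    - {"dp": [-2,12,0],"turn": [0,0,0]}

```text
clock: 3.22
eef_pos: [614.8, -164.7, 58.5]
eef_rot: [-1.572, -0.0, 0.319]
wrist_force: [0.4, 0.0, 0.5]
finger_gap: 0.2
```

```bash
python3 go.py 614 -164 50
```

```text
clock 3.2167 pos [ 614.8 -164.7   58.5] F [0.4 0.  0.5] gap 0.21042512050388598
dp [-0.5  8.5  1. ] turn [ 0.07 -0.05  0.02]
```

Now press.

Call:
servo_tool:
  commands:
    - {"dp": [0,3,0.5],"turn": [0,0,0]}
    - {"dp": [0,5,0.5],"turn": [0,0,0]}
    - {"dp": [0,7,0.5],"turn": [0,0,0]}
    - {"dp": [0,8,0.5],"turn": [0,0,0]}
    - {"dp": [0,8,0.5],"turn": [0,0,0]}

```text
clock: 3.63
eef_pos: [614.9, -164.4, 50.7]
eef_rot: [-1.572, -0.001, 0.319]
wrist_force: [-0.8, -0.8, 5.3]
finger_gap: 0.7
```

```bash
python3 go.py 614 -164 50
```

```text
clock 3.6333 pos [ 614.9 -164.4   50.7] F [-0.8 -0.8  5.3] gap 0.7221457990623865
dp [-0.7  0.7  0.6] turn [ 0.09 -0.05  0.05]
```

Call:
servo_tool:
  commands:
    - {"dp": [0,1.5,0],"turn": [0,0,0]}
    - {"dp": [0,2.5,0],"turn": [0,0,0]}
    - {"dp": [0,2.5,0],"turn": [0,0,0]}

```text
clock: 3.88
eef_pos: [615.4, -164.9, 50.0]
eef_rot: [-1.574, -0.002, 0.319]
wrist_force: [-4.3, -2.1, 19.9]
finger_gap: 0.3
```

```bash
python3 go.py 614 -164 50
```

```text
clock 3.8833 pos [ 615.4 -164.9   50. ] F [-4.3 -2.1 19.9] gap 0.3134379887440134
dp [-1.  -0.   1.2] turn [ 0.18 -0.05  0.12]
```

Call:
servo_tool:
  commands:
    - {"dp": [-0.5,1.3,2],"turn": [0,0,0]}
    - {"dp": [-0.5,1.3,4],"turn": [0,0,0]}
    - {"dp": [-0.5,1.3,6],"turn": [0,0,0]}
    - {"dp": [-0.5,1.3,9],"turn": [0,0,0]}
    - {"dp": [-0.5,1.3,12],"turn": [0,0,0]}

```text
clock: 4.3
eef_pos: [611.7, -154.2, 50.1]
eef_rot: [-1.576, -0.004, 0.318]
wrist_force: [-3.6, -2.5, 13.3]
finger_gap: 0.6
```

```bash
python3 go.py 614 -164 50
```

```text
clock 4.3 pos [ 611.7 -154.2   50.1] F [-3.6 -2.5 13.3] gap 0.5508997224555091
dp [ -0.9   0.2 -10.1] turn [ 0.28 -0.06  0.2 ]
```

Run:
```python
from cell import manip
import cv2
im=manip.camera('wrist')['img'][:,:,::-1]
cv2.imwrite('pics/wrist2.png',im)
```

```text
(no output)
```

View pics/wrist2.png

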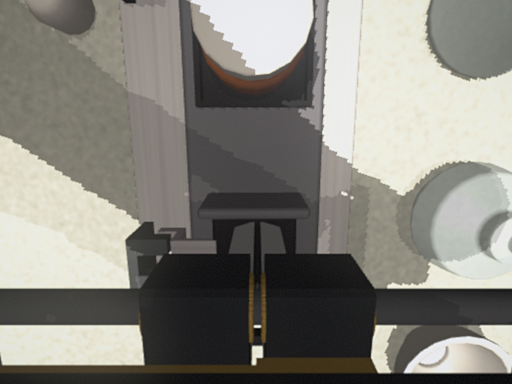

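Call:
servo_tool:
  commands:
    - {"dp": [-0.5,1.4,5],"turn": [0,0,0]}
    - {"dp": [-0.5,1.4,10],"turn": [0,0,0]}
    - {"dp": [-0.5,1.4,15],"turn": [0,0,0]}
    - {"dp": [-0.5,1.4,20],"turn": [0,0,0]}
    - {"dp": [-0.5,1.4,25],"turn": [0,0,0]}

```text
clock: 4.77
eef_pos: [603.8, -130.3, 50.1]
eef_rot: [-1.577, -0.005, 0.319]
wrist_force: [-3.0, -2.7, 15.5]
finger_gap: 0.2
```

```bash
python3 go.py 614 -164 50;python3 - <<'E'
from cell import manip
import cv2
im=manip.camera('wrist')['img'][:,:,::-1]
cv2.imwrite('pics/wrist3.png',im)
E
```

```text
clock 4.7667 pos [ 603.8 -130.3   50.1] F [-3.  -2.7 15.5] gap 0.19115381017591643
dp [ -0.8   0.3 -35.2] turn [ 0.35 -0.05  0.28]
```

View pics/wrist3.png

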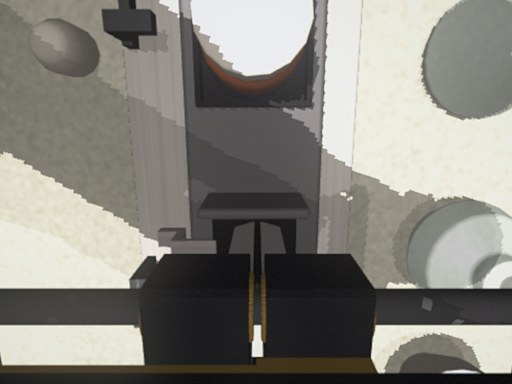

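Call:
servo_tool:
  commands:
    - {"dp": [-0.5,1.5,6],"turn": [0,0,0]}
    - {"dp": [-0.5,1.5,13],"turn": [0,0,0]}
    - {"dp": [-0.5,1.5,20],"turn": [0,0,0]}
    - {"dp": [-0.5,1.5,27],"turn": [0,0,0]}
    - {"dp": [-0.5,1.5,34],"turn": [0,0,0]}

```text
clock: 5.23
eef_pos: [592.9, -97.6, 50.0]
eef_rot: [-1.578, -0.006, 0.319]
wrist_force: [-4.3, -3.0, 17.2]
finger_gap: 0.6
```

Call:
servo_tool:
  commands:
    - {"dp": [-0.5,1.5,6],"turn": [0,0,0]}
    - {"dp": [-0.5,1.5,13],"turn": [0,0,0]}
    - {"dp": [-0.5,1.5,20],"turn": [0,0,0]}
    - {"dp": [-0.5,1.5,27],"turn": [0,0,0]}
    - {"dp": [-0.5,1.5,34],"turn": [0,0,0]}

```text
clock: 5.65
eef_pos: [582.4, -65.8, 50.0]
eef_rot: [-1.58, -0.008, 0.319]
wrist_force: [-4.2, -2.7, 19.4]
finger_gap: 0.3
```

```bash
python3 go.py 614 -164 50;python3 - <<'E'
from cell import manip
import cv2
im=manip.camera('wrist')['img'][:,:,::-1]
cv2.imwrite('pics/wrist4.png',im)
im=manip.camera('side')['img'][:,:,::-1]
cv2.imwrite('pics/side4.png',cv2.resize(im[140:330,110:390],None,fx=2.8,fy=2.8))
E
```

```text
clock 5.65 pos [582.4 -65.8  50. ] F [-4.2 -2.7 19.4] gap 0.25642782995496927
dp [  -0.8    0.9 -103.2] turn [ 0.51 -0.04  0.46]
```

View pics/wrist4.png

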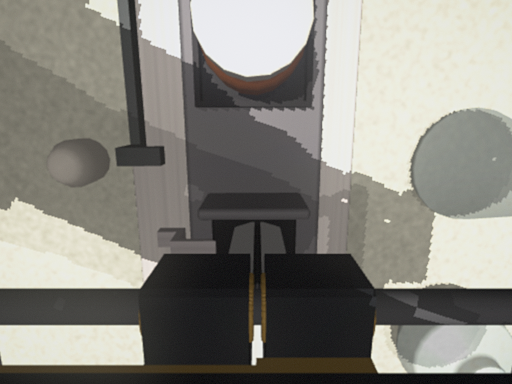

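View pics/side4.png

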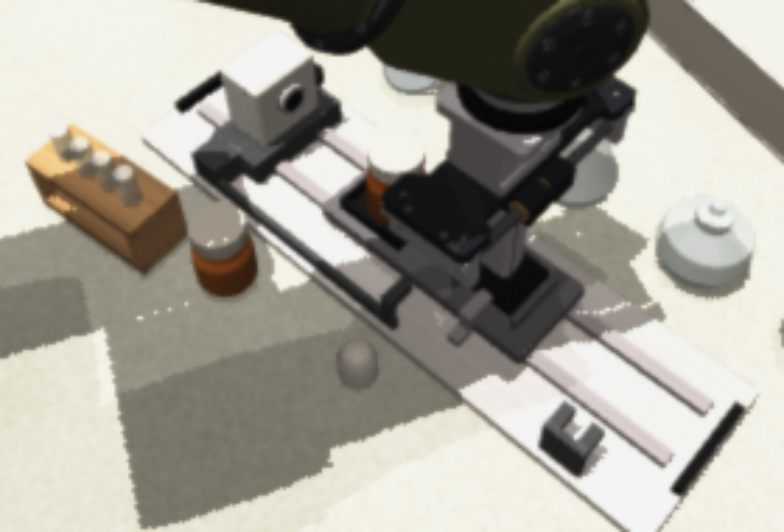

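Call:
servo_tool:
  commands:
    - {"dp": [-0.5,1.3,6],"turn": [0,0,0]}
    - {"dp": [-0.5,1.3,13],"turn": [0,0,0]}
    - {"dp": [-0.5,1.3,20],"turn": [0,0,0]}
    - {"dp": [-0.5,1.3,27],"turn": [0,0,0]}
    - {"dp": [-0.5,1.3,33],"turn": [0,0,0]}

```text
clock: 6.17
eef_pos: [571.8, -33.8, 50.0]
eef_rot: [-1.58, -0.009, 0.32]
wrist_force: [-4.8, -3.4, 18.8]
finger_gap: 0.1
```

Call:
servo_tool:
  commands:
    - {"dp": [-0.5,1.4,5],"turn": [0,0,0]}
    - {"dp": [-0.5,1.4,10],"turn": [0,0,0]}
    - {"dp": [-0.5,1.4,15],"turn": [0,0,0]}
    - {"dp": [-0.5,1.4,19],"turn": [0,0,0]}
    - {"dp": [-0.5,1.4,22],"turn": [0,0,0]}

```text
clock: 6.58
eef_pos: [565.0, -13.1, 50.0]
eef_rot: [-1.581, -0.011, 0.32]
wrist_force: [-6.3, -2.7, 18.8]
finger_gap: 0.5
```

```bash
python3 go.py 614 -164 50;python3 - <<'E'
from cell import manip
import cv2
im=manip.camera('wrist')['img'][:,:,::-1]
cv2.imwrite('pics/wrist5.png',im)
im=manip.camera('side')['img'][:,:,::-1]
cv2.imwrite('pics/side5.png',cv2.resize(im[140:280,150:350],None,fx=3.8,fy=3.8))
E
```

```text
clock 6.5833 pos [565.  -13.1  50. ] F [-6.3 -2.7 18.8] gap 0.47302094045149495
dp [  -0.9    1.7 -158.6] turn [0.61 0.02 0.62]
```

View pics/wrist5.png

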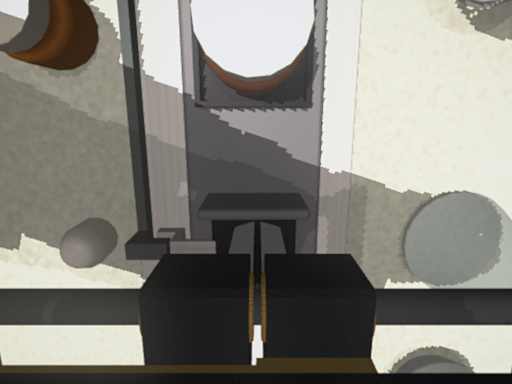

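View pics/side5.png

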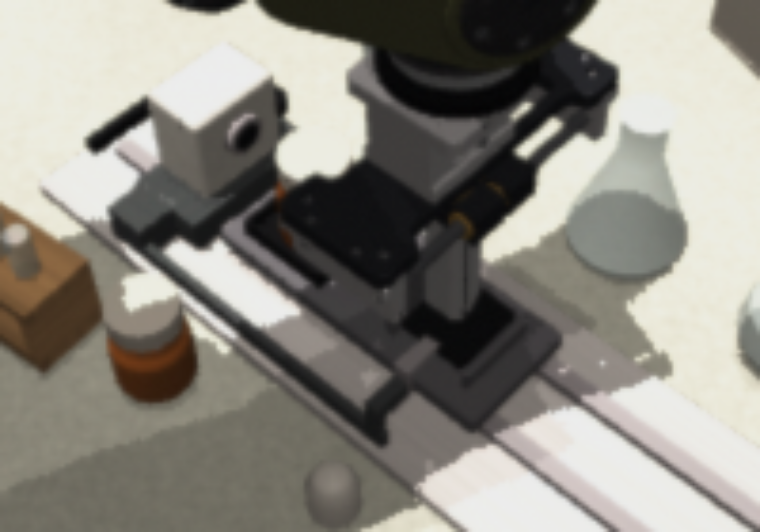

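Call:
servo_tool:
  commands:
    - {"dp": [-0.4,1.3,2.5],"turn": [0,0,0]}
    - {"dp": [-0.4,1.3,5],"turn": [0,0,0]}
    - {"dp": [-0.4,1.3,7],"turn": [0,0,0]}
    - {"dp": [-0.4,1.3,9],"turn": [0,0,0]}
    - {"dp": [-0.4,1.3,11],"turn": [0,0,0]}

```text
clock: 7.1
eef_pos: [561.5, -2.9, 50.0]
eef_rot: [-1.582, -0.012, 0.32]
wrist_force: [-4.0, -9.8, 16.2]
finger_gap: 0.7
```

```bash
python3 go.py 614 -164 50;python3 - <<'E'
from cell import manip
import cv2
im=manip.camera('wrist')['img'][:,:,::-1]
cv2.imwrite('pics/wrist6.png',im)
im=manip.camera('side')['img'][:,:,::-1]
cv2.imwrite('pics/side6.png',cv2.resize(im[140:280,150:350],None,fx=3.8,fy=3.8))
E
```

```text
clock 7.1 pos [561.5  -2.9  50. ] F [-4.  -9.8 16.2] gap 0.6887515624997724
dp [  -0.9    1.9 -169.4] turn [0.65 0.03 0.68]
```

View pics/wrist6.png

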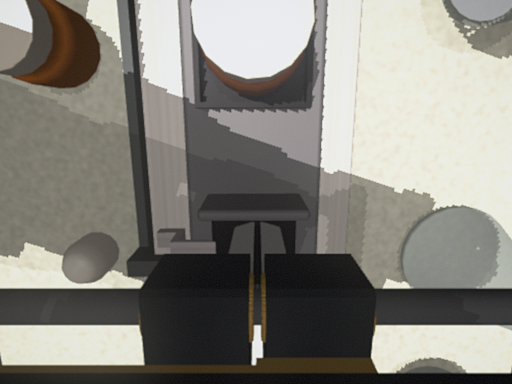

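View pics/side6.png

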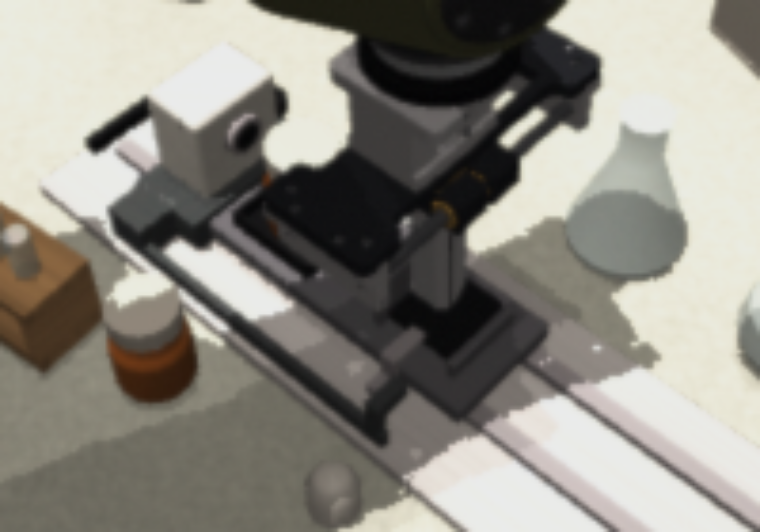

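Call:
servo_tool:
  commands:
    - {"dp": [-0.4,1.3,1.5],"turn": [0,0,0]}
    - {"dp": [-0.4,1.3,3],"turn": [0,0,0]}
    - {"dp": [-0.4,1.3,3],"turn": [0,0,0]}

```text
clock: 7.45
eef_pos: [561.4, -1.3, 50.1]
eef_rot: [-1.585, -0.015, 0.32]
wrist_force: [-0.7, -9.2, 13.7]
finger_gap: 0.4
```

```bash
python3 go.py 614 -164 50;python3 - <<'E'
from cell import manip
import cv2
im=manip.camera('wrist')['img'][:,:,::-1]
cv2.imwrite('pics/wrist7.png',im)
E
```

```text
clock 7.45 pos [561.4  -1.3  50.1] F [-0.7 -9.2 13.7] gap 0.4180698982829974
dp [  -1.3    2.5 -171. ] turn [0.83 0.04 0.83]
```

View pics/wrist7.png

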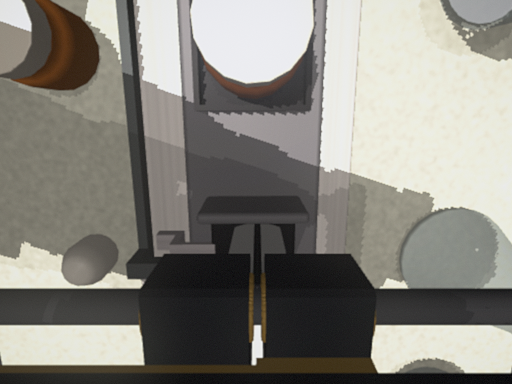

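Call:
servo_tool:
  commands:
    - {"dp": [-0.4,0,1.5],"turn": [0,0,0]}
    - {"dp": [-0.4,-3,1.5],"turn": [0,0,0]}
    - {"dp": [-0.4,-8,1],"turn": [0,0,0]}
    - {"dp": [-0.4,-16,0],"turn": [0,0,0]}
    - {"dp": [-0.4,-30,-2],"turn": [0,0,0]}

```text
clock: 7.92
eef_pos: [560.1, -2.8, 79.4]
eef_rot: [-1.584, -0.012, 0.32]
wrist_force: [0.2, -0.0, 0.4]
finger_gap: 0.7
```

```bash
python3 go.py 614 -164 50;python3 - <<'E'
from cell import manip
import cv2
im=manip.camera('wrist')['img'][:,:,::-1]
cv2.imwrite('pics/wrist8.png',im)
im=manip.camera('side')['img'][:,:,::-1]
cv2.imwrite('pics/side8.png',cv2.resize(im[140:280,150:350],None,fx=3.8,fy=3.8))
E
```

```text
clock 7.9167 pos [560.1  -2.8  79.4] F [ 0.2 -0.   0.4] gap 0.7389615518236967
dp [   0.    31.6 -169.6] turn [0.74 0.06 0.67]
```

View pics/wrist8.png

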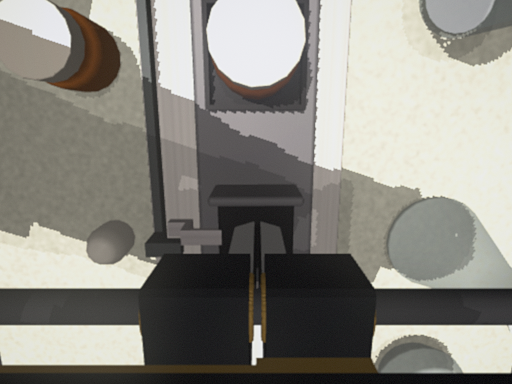

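View pics/side8.png

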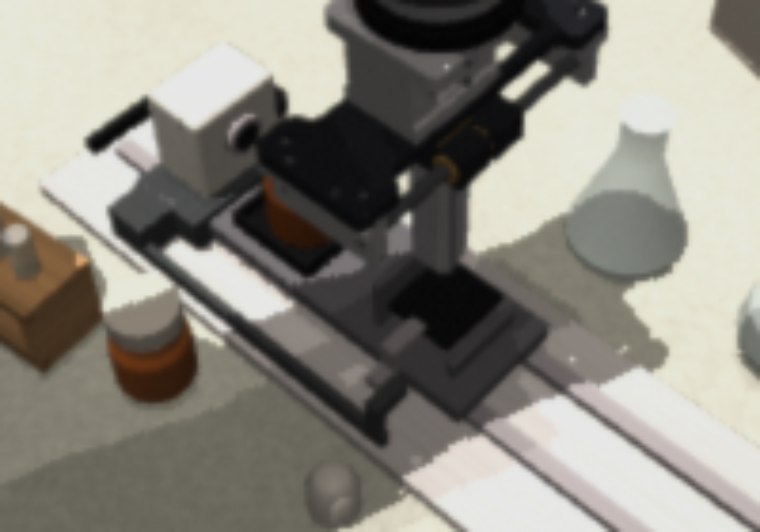

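Call:
servo_tool:
  commands:
    - {"dp": [0,-25,0],"turn": [0,0,0]}
    - {"dp": [0,-55,-10],"turn": [0,0,0]}
    - {"dp": [0,-85,-40],"turn": [0,0,0]}
    - {"dp": [0,-100,-75],"turn": [0,0,0]}
    - {"dp": [0,-100,-110],"turn": [0,0,0]}

```text
clock: 8.43
eef_pos: [595.7, -107.6, 187.4]
eef_rot: [-1.589, -0.021, 0.322]
wrist_force: [0.0, -0.7, -0.1]
finger_gap: 0.3
```

Call:
servo_tool:
  commands:
    - {"dp": [0,0,-35],"turn": [0,0,0]}
    - {"dp": [0,0,-70],"turn": [0,0,0]}
    - {"dp": [0,0,-105],"turn": [0,0,0]}
    - {"dp": [0,0,-130],"turn": [0,0,0]}
    - {"dp": [0,0,-130],"turn": [0,0,0]}

```text
clock: 8.85
eef_pos: [636.7, -235.0, 188.0]
eef_rot: [-1.588, -0.02, 0.318]
wrist_force: [-0.5, 0.4, 0.1]
finger_gap: 0.2
```

Run:
```python
from cell import manip
from h import *
s=manip.read_state();print(s['clock'],s['eef_pos'].round(1),s['wrist_force'].round(1))
for n in ['top','side']:
    c=manip.camera(n);W=cloud(c);np.save(n+'W9.npy',W)
    y0,y1,x0,x1=(135,290,150,390) if n=='top' else (140,330,110,390)
    cv2.imwrite(f'pics/{n}9.png',cv2.resize(c['img'][y0:y1,x0:x1,::-1],None,fx=2.8,fy=2.8))
    A=W.reshape(-1,3); q=np.radians(18.3); ex=np.array([np.cos(q),np.sin(q)]);ey=np.array([-np.sin(q),np.cos(q)])
    X=A[:,:2]@ex-np.array([616.5,-171.7])@ex; Y=A[:,:2]@ey-np.array([616.5,-171.7])@ey; Z=A[:,2]
    m=(abs(X)<20)&(abs(Y-169)<17); print(n,'button z',np.percentile(Z[m],[5,25,50,75,95]).round(1),m.sum())
    m=(abs(X)<22)&(Z>68)&(Z<78)&(abs(Y-196)<25); print('tab Y',np.percentile(Y[m],[5,50,95]).round(1),m.sum())
    m=(X<-30)&(X>-58)&(abs(Y-169)<15); print('tongue z',np.percentile(Z[m],[50,75,90,97]).round(1))
```

```text
8.85 [ 636.7 -235.   188. ] [-0.5  0.4  0.1]
top button z [56.8 58.2 59.  60.  61.7] 243
tab Y [192.7 195.6 198.4] 49
tongue z [35.6 47.4 58.6 59.7]
side button z [32.3 54.9 55.8 56.7 57.7] 294
tab Y [193.6 195.9 198.5] 50
tongue z [33.1 49.5 55.8 57.4]
```

View pics/top9.png

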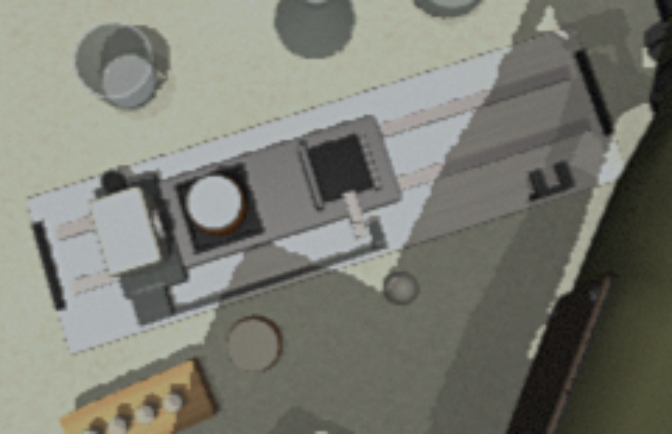

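View pics/side9.png

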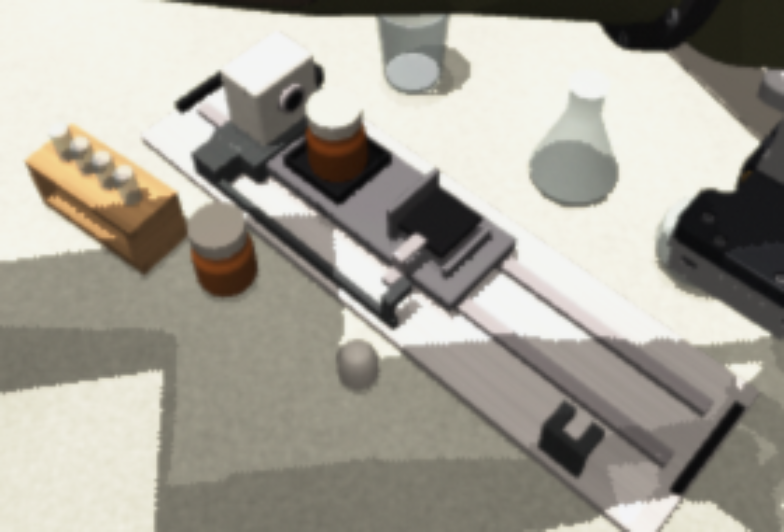

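```bash
python3 -c "
from cell import manip
s=manip.read_state();print(s['clock'],abs(s['qd']).max());print(manip.sign_off())"
```

```text
8.95 0.03090708095538948
the job is handed in; nothing more can be done
None
```

The carriage is at the stop under the white sensor block, the button is back up and the carriage is locked there. I handed the job in at about 9 s.

I shut the gripper and pressed the button to its hard bottom, at tip height 50 mm with about 14–20 N down. I held it down for the whole slide, until the carriage met the stop. Then I lifted straight up and moved the arm clear.

**Last checks:**
- **Travel:** The tab moved about 169 mm, which matches the 169 mm to the stop I measured beforehand. At the end the push along the rail rose from about 1–3 N to about 8–9 N, and the fingertip started to slip on the button. I took that as contact with the stop.
- **Button:** Its height was 59 mm in the top camera and 56 mm in the side camera, the same as before the press. The tongue showed up and past the stop's catch lug.
- **Jar and glassware:** The jar stands upright in its tray. The glassware in view looks unmoved by eye; the arm hid the mortar and part of the spirit lamp in the last pictures, so I could not check those two.
- **Robot:** The wrist force was about 0 and the arm was clear of everything.

The two cameras differ by 2–3 mm, which is within about the tolerance of the lock position. I did not tug the carriage to test the lock.

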